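# Latch the filter cell shut

### The job

Close the draw latch on the filter cell: hook the wire loop behind the keeper on the sliding half and draw it up under the lip until you feel it bear on the keeper, let go of it, then swing the lever over centre and press it fully flat, so that the latch alone holds the cell shut. Draw the loop up only lightly, without pulling the cell shut by it, press the lever gently with closed fingers and do not disturb the bottles around it.

Things in the scene. Friction and masses are not known exactly. Their poses are not given: they have to be found in the camera images.
- cell: Filter cell, screwed to the bench: base plate 215 x 84 x 10 mm, on it two painted halves 30 mm wide, tops at z 60 mm, end to end along local x. Origin on the bench under the seam, on the centre line; +x points toward the lever end, z up (cell numbers below: this frame, mm). Fixed half: x 7 to 120. Sliding half: x -73 to -9. Beside the halves only 7 mm high rails stand on the plate: fingers may reach down there.
- lever_pivot (a point): Pivot of the lever (axis along the cell's y): cell x 55, z 72.
- sliding_half: The sliding half, 64 x 30 x 46 mm. Origin at the centre of its underside (cell x -41, z 14 when open), axes as the cell's. Carries the keeper on its top.
- slot_mid (a point): Middle of the slot in which the KEEPER is clamped, on the sliding half's top (cell x -33.4, z 60). Keeper: upright steel plate 18 mm wide, 5 mm thick, up to z 79; its top lip (z 76 to 79) sticks out 6 mm toward -x. Its hooking face, under the lip, looks to -x and lies at this point's x give or take 6 mm, differently each time: not measured, it must be felt or seen. The plate is on the +x side of the face.
- carriage (a joint): How far (m) the sliding half has been drawn toward the fixed half against the foam gasket: 0 open, travel 0.0165. Resists with 14 N before it moves, then 3 N more per mm. A closed latch holds it at 0.002 to 0.015. Drawing the loop up by hand should take 4 to 10 N, never over 15 N.
- loop: Wire loop: a U of 6 mm steel rod, arms 100 mm long, 48 mm over their outsides, joined by a cross bar. Origin on its pivot, which is on the lever 18 mm from the lever's pivot; arms run along its own -x. The stiff pivot keeps the loop at the angle it is left at, and a turning lever carries the loop with it. The bar reaches 82 to 118 mm from the lever's pivot. Pinch it from above across the arms near the bar.
- loop_bar (a point): Middle of the loop's 6 mm cross bar, on its centre line. Hooked, the bar lies behind the keeper's face (its -x side), above the half's top (z 60) and below the lip (z 76), touching the face, bar centre 3 mm from it. If the bar's centre is more than about 5 mm from the face, it swings up past the lip as the lever turns.
- lever (a joint): Lever angle (rad): 0 = flat (handle toward cell +x), 1.57 = upright, more = leaning toward the keeper, stop at 2.6. Stays where it is left (friction 0.03 N m, felt as about 2 N at the loop) and moves along when the loop is moved. With the loop hooked it stands at 0.7 to 1.7. Dead centre is at about 0.2; past that it snaps down.
- handle: The lever's handle: steel strip 16 mm wide, 4 mm thick. Origin on the lever's pivot; it runs 70 mm along its own +x, upper face 4 mm above the pivot line (own +z). Flat, its upper face is at cell z 76 and its end at x 125. Closing a hooked latch takes up to about 10 N near its end; press it, do not squeeze it: it bears 30 N.
- handle_end (a point): Point on the handle's upper face, 62 mm from the pivot.
- reagent_vial: Bystander: beige plastic vial with a red screw cap, 30 x 30 x 76 mm, standing. Origin at its underside.
- wide_vial: Bystander: wide clear bottle with a white cap, 57 x 57 x 101 mm, standing. Origin at its underside.
- small_bottle: Bystander: clear bottle with a large screw cap, 69 x 69 x 117 mm, standing on the bench beyond the lever end. Origin at its underside.

How it is judged:
On the way:
1. the loop's bar lies behind the keeper, below its lip, and is drawn up by the fingers until it bears on the keeper or the half (z of loop_bar in the frame of sliding_half between 0.046 and 0.0605 m and x of loop_bar in the frame of sliding_half between -0.006 and 0.0115 m and contact force between loop and sliding_half above 2.5 N and contact force between the fingers and loop above 0.5 N), for 0.1 s.
At the end, for the whole second after the job is handed in: The lever lies flat (within 0.07 rad) and still, the loop bears on the keeper under its lip with more than 8 N, and the latch alone holds the sliding half drawn in by more than 1.5 mm (value of joint lever below 0.07 rad and value of joint carriage above 0.0015 m and contact force between loop and sliding_half above 8 N and z of loop_bar in the frame of sliding_half below 0.0605 m and velocity of joint lever below 0.05 rad/s); the robot touches nothing.
It fails at once if the loop is hauled against the keeper or sliding half with more than 15 N while the fingers hold it (contact force between the fingers and loop above 1 N and contact force between loop and sliding_half above 15 N).
It fails at once if the lever's handle is pressed, struck or squeezed with more than 30 N (when the loop is not held) (contact force between any of the arm, the fingers and handle above 30 N and contact force between the fingers and loop below 0.5 N).
It fails at once if a bystander bottle is moved by more than 15 mm or tipped (distance of any of reagent_vial, wide_vial, small_bottle from where it was at the start of the episode above 0.015 m or angle between any of reagent_vial, wide_vial, small_bottle's own z axis and vertical above 0.3 rad).
It also fails if it takes over 48 s, if anything falls off the work surface, if the arm or the gripper's body presses on something with over 40 N, if the wrist force passes 120 N, or if a joint passes its speed limit or range.

### The arm

A 6-joint arm with a two-finger parallel gripper is mounted at the origin on a cart in front of the work surface, level with it; the furniture and walls round the work are solid. World frame = base frame: x ahead of the robot, y to its left, z up, the work surface at z = 0. Lengths are in m, angles in rad, forces in N, time in s.
With the tool pointing down it reaches from about 0.375 to 0.925 m from the base axis. Payload 5.7 kg.
Tool frame: the origin (TCP) lies on the centre line of the jaws, within the pads' length; the fingertips stand 8 mm ahead of it and the grasp point (between the pads) lies 11 mm behind it (robot.tips_ahead is the distance from the TCP to the fingertips, in m); z points along the fingers, y is the line along which they close (so a half turn about z gives the same grasp; the last joint's range is limited). The gripper opens to 88 mm and grips with 3 to 60 N. Pads are 20 mm wide; open, the fingers measure 115 mm over their backs; the gripper's body (75 mm by 178 mm) begins 61 mm behind the grasp point.
Start: joints at [1.14, 0.359, 1.51, -0, 1.272, -0.115], TCP at [0.186, 0.57, 0.231] pointing down, gripper open.
Joint ranges: [-2.97, 2.97], [-1.01, 2.36], [0.21, 2.38], [-0.96, 4.11], [0.2, 2.71], [-2.98, 2.98]. Speed limits (rad/s): [2.39, 2.39, 3.14, 3.14, 3.14, 3.14].

### API

Orientations are given as [roll, pitch, yaw] about the fixed x, y, z axes, in that order (R = Rz(yaw) Ry(pitch) Rx(roll)).
In Python, from plant import robot gives the robot as it stands.
- The arm moves only by the tool drive_tool, never from a script. Its argument "increments" is text: rows parted by semicolons, each of 6 numbers parted by spaces: the shift along the tool's x, y, z as a fraction of full scale, then the turn, a rotation vector about the tool's x, y, z as a fraction of full scale. A call has 1 to 8 rows; each row shifts and turns the commanded pose from where the row before left it, along the tool's axes as they then stand; what a row does not reach is not made up. Full scale, the value 1, is 100 mm for a shift and 90 degrees for a turn. A row lasts 1/8 s, in which the tool goes at most 62.5 mm and 10.7 degrees, less where a joint would pass 70% of its speed; a pose out of reach is approached as far as the arm can. A call with a number of a shift or a turn outside -1 to 1 is refused whole. A call with a gripper value outside its range is refused whole. "hand" is the closure, from 0 (fully open) to 1 (shut), set as the call begins (left out, the last holds). The fingers move at their own pace and stop on an object; "grip_force" is the grip in N (left out, the last holds). Time passes only in rows, so rows that do not move let the fingers close. It gives the time, the measured TCP pose, the force, the opening and the grip force at its end, in the units of the state.
- robot.state(): the state, without advancing time (a new reading comes with each control period).
- robot.capture(name): name is "side" or "top" or "wrist"; returns (picture, depth): 384x512x3 uint8, blue, green, red; 384x512 float32, m along the optical axis (not along the pixel's ray), 0 where there is no reading.
- robot.camera_info(name): a dict with "fx", "fy", "cx", "cy" (pixels), "k1" (the pictures are not rectified: a ray, as slopes to the right and down, at radius r is drawn at 1 + k1 r^2 times it, then the intrinsics apply), "R" (3x3) and "t" (3): a world point X has camera coordinates R X + t. Camera axes: x right, y down, z forward; pixel columns grow to the right and rows downward; lengths in m; the calibration is good to about 2 mm. A picture is of the moment at which its call begins: read the wrist's pose just before it. camera_info takes no time and is no camera call; for the wrist camera it gives the pose at the moment of the call.
- robot.hand_in(): hands the job in; it is judged then, once.
Trained networks look in the newest picture that a camera, given by its name, has taken for a name from the list of things; names that differ only in an ending like _2 or _b are one class to them, and where a whole thing is asked for, a point or a joint stands for the part that bears it (a point fixed in the world has none). Each returns a list of dicts, best first, with "confidence" (0 to 1); they miss things now and then, are a little off and sometimes report something else, mostly with a low value. They report only what shows in the picture. A call takes as long as a camera call.
- robot.trace(target, camera): "region" (384x512 bool, what is visible of it) and "extent" ([left, top, right, bottom] in pixels, round what is visible of it).
- robot.spot_point(target, camera): "location" ([column, row] in pixels: a listed point, or the origin of a listed thing).
The state is a dict: "clock": time; "joint_positions": joint angles; "joint_velocities": joint speeds; "joint_efforts": joint torques, N m; "tool_pos": TCP position; "tcp_rot": TCP orientation; "wrist_force": force on the tool from outside, world axes, zero at the start; "torque": the same for the moment, N m; "width": finger opening in m; "grip_force": force on a finger pad.
Only numpy, scipy, OpenCV 4.12 (cv2) and the standard library are available. Lean on these libraries where they do the work, as an engineer would, in place of code of your own. Each camera call takes 0.05 s, during which the arm holds its last target. There are 200 camera calls.

## Working session

There is one attempt and no reset: what is moved stays moved. The work goes in short steps, Python scripts to look and compute and a tool call to move; the robot and the scene stay as the last step left them, time stands still between calls to the robot, and variables do not carry over. Pictures are saved under pics/ and viewed, at most 10 in all, crops included, and the job is handed in when it is done.

Besides the shell and the picture viewer there is one more tool, called after ">>>" as name(argument=value, ...) on one line, values as JSON. drive_tool: Moves the arm, as the interface text tells. Its arguments: {"type":"object","properties":{"increments":{"type":"string"},"hand":{"type":"number"},"grip_force":{"type":"number"}},"required":["increments"]}

```bash
ls; mkdir -p pics
cat > h.py <<'E'
from plant import robot
import numpy as np, cv2
def ray(ci,uv):
    p=np.array([(uv[0]-ci['cx'])/ci['fx'],(uv[1]-ci['cy'])/ci['fy']]);q=p.copy()
    for _ in range(10): q=p/(1+ci['k1']*(q@q))
    return q
def world(ci,uv,d):
    q=ray(ci,uv);R=np.array(ci['R']);t=np.array(ci['t'])
    return R.T@(np.array([q[0],q[1],1])*d-t)
def atz(ci,uv,z):
    q=ray(ci,uv);R=np.array(ci['R']);t=np.array(ci['t'])
    c=-R.T@t; v=R.T@np.array([q[0],q[1],1]); return c+v*(z-c[2])/v[2]
def proj(ci,X):
    X=np.array(ci['R'])@np.array(X)+np.array(ci['t']);q=X[:2]/X[2];q=q*(1+ci['k1']*(q@q))
    return q*[ci['fx'],ci['fy']]+[ci['cx'],ci['cy']]
def tri(obs):
    A=np.zeros((3,3));b=np.zeros(3)
    for ci,uv in obs:
        q=ray(ci,uv);R=np.array(ci['R']);c=-R.T@np.array(ci['t']);v=R.T@np.array([q[0],q[1],1]);v/=np.linalg.norm(v)
        P=np.eye(3)-np.outer(v,v);A+=P;b+=P@c
    return np.linalg.solve(A,b)
E
cat > a.py <<'E'
from h import *
np.set_printoptions(precision=4,suppress=True)
O={}
for c in ['side','top','wrist']:
    ci=robot.camera_info(c);im,d=robot.capture(c);cv2.imwrite(f'pics/{c}0.png',im);np.save(f'{c}d.npy',d)
    print(c,'cam at',-np.array(ci['R']).T@ci['t'],ci['fx'])
    for n in ['cell','lever_pivot','slot_mid','loop_bar','handle_end','sliding_half','loop','reagent_vial','wide_vial','small_bottle']:
        if c=='wrist' and 'vial' in n: continue
        r=robot.spot_point(n,c)
        if r:
            uv=r[0]['location'];i=np.clip(np.round(uv).astype(int),0,[511,383]);O.setdefault(n,[]).append((ci,uv))
            print(n,round(r[0]['confidence'],2),np.round(uv,1),world(ci,uv,d[i[1],i[0]]))
for n in O:
    if len(O[n])>1: X=tri(O[n]);print('tri',n,X,[np.round(proj(c,X)-u,1) for c,u in O[n]])
print(robot.state())
E
python3 a.py; python3 -c "
import cv2,numpy as np
a=[cv2.imread(f'pics/{c}0.png') for c in ['side','top']]
cv2.imwrite('pics/st.png',cv2.resize(np.vstack(a),(448,672))[:600] if 0 else np.hstack([cv2.resize(x,(400,300)) for x in a]))"
```

```text
pics
side cam at [ 0.0608 -0.4079  0.5639] 359.8518156353295
cell 0.65 [257.8 242.9] [0.5036 0.0984 0.0153]
lever_pivot 0.73 [243.6 207.9] [0.5133 0.1588 0.0819]
slot_mid 0.67 [271.7 226.9] [0.5249 0.0729 0.0656]
loop_bar 0.68 [265.3 184.5] [0.6564 0.2355 0.0581]
handle_end 0.48 [254.7 193.1] [0.4992 0.0999 0.1557]
sliding_half 0.64 [273.  243.7] [0.5101 0.0532 0.0362]
loop 0.67 [247.8 203.6] [0.5225 0.1534 0.0927]
reagent_vial 0.78 [320.3 239.1] [0.6274 0.0093 0.0109]
wide_vial 0.59 [290.5 220.4] [0.6289 0.1103 0.0132]
small_bottle 0.76 [188.3 205.4] [0.464  0.3401 0.0249]
top cam at [0.4139 0.1859 1.0276] 419.9209975140675
cell 0.63 [290.1 204.8] [0.5203 0.115  0.0575]
lever_pivot 0.95 [267.6 199. ] [0.5296 0.168  0.0875]
slot_mid 0.63 [309.8 204.6] [0.5188 0.0718 0.0797]
loop_bar 0.69 [304.5 194.8] [0.5296 0.0931 0.1657]
handle_end 0.79 [282.1 199.5] [0.5235 0.1376 0.1305]
sliding_half 0.54 [309.5 204.9] [0.5181 0.0725 0.0797]
loop 0.64 [270.3 202.3] [0.5213 0.162  0.0946]
reagent_vial 0.73 [183.3 221.8] [0.4738 0.3517 0.1172]
wide_vial 0.71 [283.  156.9] [0.6249 0.1341 0.0971]
sm
[... 801 characters left out ...]
-37.3])]
tri wide_vial [ 0.6484  0.1282 -0.0058] [array([-0.1,  0. ]), array([ 0. , -0.1])]
tri small_bottle [0.4785 0.3743 0.0027] [array([-1.3, -0.2]), array([ 1.1, -1.3]), array([ 0.2, -0.5])]
{'clock': 1.55, 'joint_positions': array([ 1.1399,  0.3588,  1.5104, -0.    ,  1.2725, -0.1151]), 'joint_velocities': array([ 0.002 ,  0.0003, -0.0006,  0.0009,  0.0008,  0.0008]), 'joint_efforts': array([ -0.0009, -51.5332, -27.1118,   0.0673,   0.0247,   0.    ]), 'tool_pos': array([0.1863, 0.5703, 0.2306]), 'tcp_rot': array([-3.1415, -0.    ,  2.8258]), 'wrist_force': array([-0.3908, -0.428 , -0.2145]), 'torque': array([-0.0176,  0.0031, -0.0245]), 'grip_force': 0.0, 'width': 0.08756830480160292}
```

```bash
python3 -c "
import cv2,numpy as np
a=cv2.imread('pics/side0.png')[130:290,150:350];b=cv2.imread('pics/top0.png')[120:280,150:350]
cv2.imwrite('pics/st.png',np.hstack([cv2.resize(x,(400,320),interpolation=cv2.INTER_CUBIC) for x in (a,b)]))"
```

```text
(no output)
```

View pics/st.png

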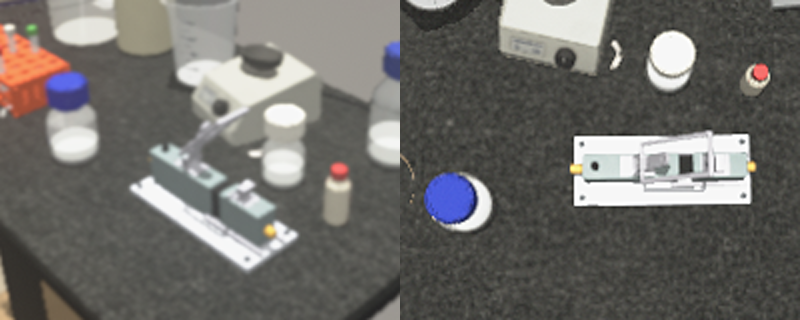

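```bash
cat > b.py <<'E'
from h import *
np.set_printoptions(precision=4,suppress=True)
ci=robot.camera_info('top');im=cv2.imread('pics/top0.png')
m=(cv2.inRange(im,(170,170,170),(255,255,255)));m[:185]=0;m[225:]=0;m[:,:230]=0;m[:,330:]=0
c=cv2.findNonZero(cv2.morphologyEx(m,cv2.MORPH_OPEN,np.ones((3,3))))
r=cv2.minAreaRect(c);b=cv2.boxPoints(r)
B=np.array([atz(ci,p,0.01) for p in b]);print(r,B,B.mean(0));print(np.linalg.norm(B-np.roll(B,1,0),axis=1))
e=B-np.roll(B,1,0);print(np.degrees(np.arctan2(e[:,1],e[:,0])))
w=robot.camera_info('wrist');print(np.array(w['R']))
E
python3 b.py
```

```text
((280.4501953125, 204.20761108398438), (35.46988296508789, 87.6531982421875), 88.75463104248047) [[0.5668 0.2436 0.01  ]
 [0.574  0.0284 0.01  ]
 [0.4868 0.0273 0.01  ]
 [0.4799 0.2402 0.01  ]] [0.5269 0.1349 0.01  ]
[0.087  0.2153 0.0872 0.2129]
[   2.2773  -88.0991 -179.2918   91.8444]
[[ 0.3105  0.9506  0.0006]
 [ 0.9077 -0.2967  0.2968]
 [ 0.2823 -0.0916 -0.9549]]
```

>>> drive_tool(increments="0 0 -0.1 0 0 0.1;0 0 0 0 0 0.1;0 0 0 0 0 0.1;0 0 0 0 0 0.1;0 0 0 0 0 0.1;0 0 0 0 0 0.1;0 0 0 0 0 0.1;0 0 0 0 0 0.1")

```text
clock: 2.55
tool_pos: [0.1863, 0.5703, 0.2406]
tcp_rot: [-3.142, 0.0, 1.564]
wrist_force: [-0.3, 0.5, -0.2]
width: 0.0878
grip_force: 0.0
```

>>> drive_tool(increments="-0.45 0.31 -0.04 0 0 0;-0.45 0.31 -0.04 0 0 0;-0.45 0.31 -0.04 0 0 0;-0.45 0.31 -0.04 0 0 0;-0.45 0.31 -0.04 0 0 0;-0.45 0.31 -0.04 0 0 0;-0.45 0.31 -0.04 0 0 0;-0.45 0.31 -0.04 0 0 0")

```text
clock: 3.55
tool_pos: [0.4347, 0.2084, 0.2731]
tcp_rot: [3.141, -0.0, 1.569]
wrist_force: [0.5, -0.8, 0.5]
width: 0.0876
grip_force: 0.0
```

>>> drive_tool(increments="-0.45 0.31 0 0 0 -0.02;-0.5 0.3 0 0 0 0;-0.5 0.3 0 0 0 0;0 0 0 0 0 0;0 0 0 0 0 0")

```text
clock: 4.18
tool_pos: [0.5271, 0.0668, 0.2724]
tcp_rot: [-3.141, -0.0, 1.6]
wrist_force: [0.4, 1.5, -0.2]
width: 0.0878
grip_force: 0.0
```

```bash
cat > c.py <<'E'
from h import *
import sys
np.set_printoptions(precision=4,suppress=True)
O={};k=sys.argv[1]
for c in ['wrist','side','top'][:int(sys.argv[2])]:
    ci=robot.camera_info(c);im,d=robot.capture(c);cv2.imwrite(f'pics/{c}{k}.png',im)
    for n in ['cell','lever_pivot','slot_mid','loop_bar','handle_end','loop']:
        r=robot.spot_point(n,c)
        if r:
            uv=r[0]['location'];i=np.clip(np.round(uv).astype(int),0,[511,383]);O.setdefault(n,[]).append((ci,uv))
            print(c,n,round(r[0]['confidence'],2),np.round(uv,1),world(ci,uv,d[i[1],i[0]]))
for n in O:
    if len(O[n])>1: X=tri(O[n]);print('tri',n,X,[np.round(proj(c,X)-u,1) for c,u in O[n]])
print(robot.state())
E
python3 c.py 1 3
```

```text
wrist cell 0.72 [259.5 126.8] [0.5266 0.12   0.0598]
wrist lever_pivot 0.78 [257.8  88.5] [0.5233 0.1656 0.0872]
wrist slot_mid 0.93 [257.7 159.2] [0.5254 0.0774 0.0624]
wrist loop_bar 0.75 [257.6 162.7] [0.5256 0.0936 0.1639]
wrist handle_end 0.71 [258.3 115.8] [0.5249 0.1367 0.1335]
wrist loop 0.85 [261.7  93.7] [0.528  0.1598 0.0938]
side cell 0.78 [262.4 241.6] [0.5096 0.0887 0.0216]
side lever_pivot 0.58 [246.1 205.2] [0.5161 0.1522 0.0915]
side slot_mid 0.85 [267.3 229.2] [0.5155 0.0778 0.0612]
side loop_bar 0.47 [262.9 188.4] [0.515  0.0905 0.1651]
side handle_end 0.77 [253.2 190.3] [0.6517 0.2831 0.0204]
side loop 0.47 [247.6 205.5] [0.5266 0.1594 0.0825]
top cell 0.77 [289.9 207.5] [0.5057 0.1213 0.1372]
top lever_pivot 0.84 [269.  201.7] [0.5232 0.1649 0.0902]
top slot_mid 0.47 [308.9 201.5] [0.5259 0.0738 0.0794]
top loop_bar 0.76 [304.7 196.9] [0.5254 0.0925 0.1642]
top handle_end 0.69 [282.8 201.1] [0.5198 0.1362 0.1332]
top loop 0.63 [269.8 201.9] [0.5224 0.1631 0.093 ]
tri cell [ 0.5251  0.112  -0.002 ] [array([-1.1,  2.1]), array([-1.7,  0.4]), array([-0.3, -2. ])]
tr
[... 302 characters left out ...]
 handle_end [0.5231 0.136  0.1365] [array([-1.8,  0.8]), array([-0.9,  0.3]), array([ 0.2, -1.7])]
tri loop [0.5265 0.1613 0.0811] [array([-1.3, -0.9]), array([-0.5,  0.2]), array([ 0.7, -1.2])]
{'clock': 5.225, 'joint_positions': array([-0.0042,  0.2232,  1.5988, -0.0001,  1.3197, -0.0339]), 'joint_velocities': array([-0.0011, -0.0012, -0.0006,  0.0008,  0.0013,  0.001 ]), 'joint_efforts': array([  0.0044, -43.2743, -27.8769,   0.0701,   0.0184,   0.    ]), 'tool_pos': array([0.5276, 0.0666, 0.2726]), 'tcp_rot': array([-3.1415,  0.0001,  1.6005]), 'wrist_force': array([ 0.6169, -0.4669,  0.0349]), 'torque': array([-0.0505,  0.0701, -0.0188]), 'grip_force': 0.0, 'width': 0.08786846549824287}
```

View pics/wrist1.png

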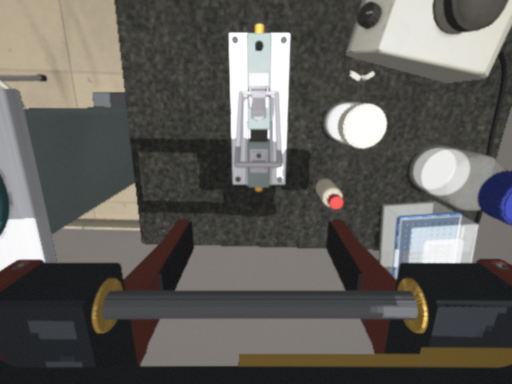

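```bash
cat > d.py <<'E'
from h import *
np.set_printoptions(precision=4,suppress=True)
ci=robot.camera_info('wrist');im=cv2.imread('pics/wrist1.png');im2,d=robot.capture('wrist')
v,u=np.mgrid[20:200,200:310]
P=np.array([world(ci,(a,b),d[b,a]) for a,b in zip(u.ravel(),v.ravel())])
m=im[20:200,200:310].min(2).ravel()
pl=P[(abs(P[:,2]-.01)<.006)&(m>120)]
r=cv2.minAreaRect((pl[:,:2]*1000).astype(np.float32));print('plate',r,len(pl),pl[:,2].mean())
bar=P[(P[:,2]>.155)&(P[:,2]<.172)];print('bar',bar.min(0),bar.max(0),bar.mean(0))
for y in np.arange(.088,.16,.01):
    a=P[(abs(P[:,1]-y)<.005)&(P[:,2]>.09)];print(y,a.min(0),a.max(0)) if len(a) else 0
k=P[(abs(P[:,2]-.079)<.004)&(P[:,1]<.1)&(P[:,1]>.05)];print('keep',len(k),k.min(0),k.max(0),np.median(k,0))
h=P[(abs(P[:,2]-.060)<.004)&(P[:,1]<.2)&(P[:,1]>.02)];print('half',len(h),h.min(0),h.max(0),np.median(h,0))
E
python3 d.py
```

```text
plate ((524.766357421875, 134.61111450195312), (84.1331558227539, 213.76661682128906), 1.4032952785491943) 3928 0.009837429352887476
bar [0.5018 0.0892 0.155 ] [0.5494 0.103  0.1655] [0.5258 0.0937 0.1625]
0.088 [0.5018 0.0892 0.1598] [0.5493 0.093  0.1655]
0.09799999999999999 [0.5019 0.093  0.1502] [0.5495 0.103  0.1655]
0.10799999999999998 [0.5016 0.1031 0.14  ] [0.5487 0.113  0.1536]
0.11799999999999998 [0.5011 0.113  0.1304] [0.549  0.1227 0.1437]
0.12799999999999997 [0.5014 0.1231 0.1184] [0.5479 0.133  0.1338]
0.13799999999999996 [0.5008 0.133  0.1091] [0.5483 0.143  0.1359]
0.14799999999999996 [0.5007 0.143  0.0974] [0.5483 0.153  0.4265]
0.15799999999999997 [0.5005 0.153  0.0901] [0.5474 0.163  0.1033]
keep 42 [0.5177 0.0668 0.0772] [0.5347 0.0704 0.0809] [0.5262 0.0685 0.0787]
half 1903 [0.5082 0.0377 0.056 ] [0.5416 0.1999 0.0639] [0.5252 0.123  0.0598]
```

>>> drive_tool(increments="0.285 -0.01 0.2 0 0 0;0 0 0.4 0 0 0;0 0 0.4 0 0 0;0 0 0.236 0 0 0;0 0 0 0 0 0;0 0 0 0 0 0", hand=0)

```text
clock: 6.02
tool_pos: [0.5266, 0.0952, 0.15]
tcp_rot: [3.14, 0.0, 1.601]
wrist_force: [0.2, 0.1, 0.1]
width: 0.0879
grip_force: 0.0
```

>>> drive_tool(increments="0 0 0 0 0 0;0 0 0 0 0 0;0 0 0 0 0 0;0 0 0 0 0 0;0 0 0 0 0 0;0 0 0 0 0 0", hand=1, grip_force=20)

```text
clock: 6.78
tool_pos: [0.5251, 0.0948, 0.149]
tcp_rot: [-3.14, 0.001, 1.601]
wrist_force: [-2.3, -2.3, 2.5]
width: 0.0474
grip_force: 20.0
```

>>> drive_tool(increments="-0.06 0 0.1 0 0 0;-0.06 0 0.1 0 0 0;-0.06 0 0.1 0 0 0;-0.06 0 0.1 0 0 0;-0.06 0 0.1 0 0 0;-0.06 0 0.1 0 0 0;0 0 0 0 0 0;0 0 0 0 0 0")

```text
clock: 7.78
tool_pos: [0.5262, 0.0591, 0.0888]
tcp_rot: [-3.14, 0.0, 1.601]
wrist_force: [-4.5, 0.8, -1.4]
width: 0.0474
grip_force: 20.0
```

```bash
python3 c.py 2 3 | grep -v cell
cat > e.py <<'E'
import cv2,numpy as np,sys
k=sys.argv[1]
a=cv2.imread(f'pics/side{k}.png')[160:280,190:340];b=cv2.imread(f'pics/wrist{k}.png')[0:384]
cv2.imwrite(f'pics/v{k}.png',np.hstack([cv2.resize(a,(400,320),interpolation=cv2.INTER_CUBIC),cv2.resize(b,(400,320))]))
E
python3 e.py 2
```

```text
wrist lever_pivot 0.76 [258.5  59.1] [0.5236 0.1642 0.0762]
wrist slot_mid 0.73 [259.1 200. ] [0.5265 0.0759 0.0612]
wrist loop_bar 0.7 [257.3 257.2] [0.5262 0.0556 0.1031]
wrist handle_end 0.98 [261.  163.5] [0.5266 0.1117 0.1066]
side lever_pivot 0.73 [245.7 209. ] [0.5126 0.15   0.0833]
side slot_mid 0.7 [272.9 228.2] [0.5268 0.0709 0.0621]
side loop_bar 0.55 [276.1 215.5] [0.629  0.1638 0.0016]
side handle_end 0.56 [258.7 204.7] [0.4425 0.0234 0.1873]
side loop 0.49 [251.4 208.5] [0.4454 0.0489 0.1648]
top lever_pivot 0.73 [267.3 202.4] [0.523  0.1684 0.0772]
top slot_mid 0.71 [309.2 203.4] [0.477  0.1198 0.4715]
top loop 0.56 [272.2 201.4] [0.5242 0.1576 0.0877]
tri lever_pivot [0.5243 0.1664 0.0695] [array([ 1.3, -2.4]), array([-0.5,  0.1]), array([ 0.8, -0.1])]
tri slot_mid [0.526  0.0726 0.06  ] [array([-0.8,  3.8]), array([-0.8,  0.5]), array([-0.8, -1. ])]
tri loop_bar [0.5253 0.0579 0.1055] [array([-1.6, -1.2]), array([ 0.5, -0.2])]
tri handle_end [0.5248 0.1133 0.108 ] [array([-3.3, -2.7]), array([ 0.9, -0.2])]
tri loop [0.5292 0.1548 0.074 ] [array([-1.7,  0.3]), array([ 1.1, -1.5])]
{'clock': 8.825, 'joint_positions': array([-0.0182,  0.4339,  1.8117, -0.0004,  0.897 , -0.0482]), 'joint_velocities': array([-0.0006,  0.0003, -0.0003,  0.0002, -0.0003, -0.0007]), 'joint_efforts': array([ -0.6649, -49.3688, -22.891 ,  -0.0541,  -1.8697,   0.0686]), 'tool_pos': array([0.5262, 0.0592, 0.0891]), 'tcp_rot': array([-3.1406,  0.0003,  1.6011]), 'wrist_force': array([-5.0666,  0.2727, -0.5218]), 'torque': array([0.0377, 0.923 , 0.0493]), 'grip_force': 20.0011146068573, 'width': 0.047183064059545234}
```

View pics/v2.png

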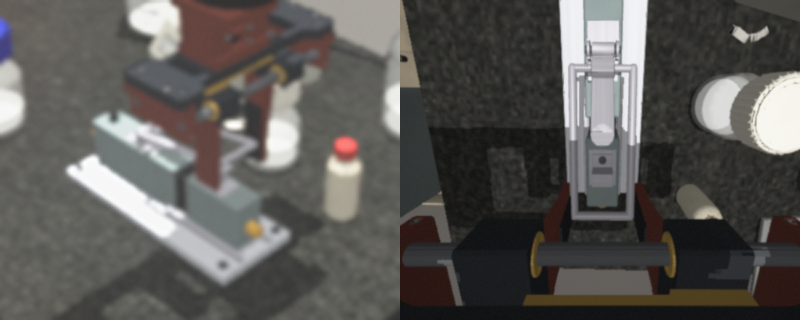

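```bash
cat > f.py <<'E'
from h import *
np.set_printoptions(precision=4,suppress=True)
ci=robot.camera_info('wrist');im2,d=robot.capture('wrist')
v,u=np.mgrid[20:300,210:310]
P=np.array([world(ci,(a,b),d[b,a]) for a,b in zip(u.ravel(),v.ravel())])
C=abs(P[:,0]-.526)<.012
b=P[C&(P[:,1]<.064)&(P[:,1]>.03)&(P[:,2]>.063)];print('bar',len(b),b.min(0),b.max(0),np.median(b,0))
k=P[C&(abs(P[:,2]-.079)<.005)&(P[:,1]<.09)&(P[:,1]>.06)];print('keep',len(k),k.min(0),k.max(0),np.median(k,0))
h=P[C&(abs(P[:,2]-.060)<.004)&(P[:,1]<.2)&(P[:,1]>.02)];print('half',len(h),h.min(0),h.max(0))
l=P[C&(P[:,2]>.085)&(P[:,1]>.09)];print('lever',l.min(0),l.max(0))
E
python3 f.py
```

```text
bar 451 [0.5142 0.0511 0.0991] [0.5379 0.0574 0.1052] [0.5261 0.0553 0.1033]
keep 487 [0.5173 0.0656 0.0742] [0.5352 0.0774 0.0809] [0.5262 0.072  0.0786]
half 3483 [0.514  0.0377 0.0562] [0.538  0.1881 0.064 ]
lever [0.5141 0.1046 0.085 ] [0.5378 0.1579 0.243 ]
```

>>> drive_tool(increments="0 0 0.08 0 0 0;0 0 0.08 0 0 0;0 0 0.08 0 0 0;0 0 0.08 0 0 0;0 0 0 0 0 0;0 0 0 0 0 0")

```text
clock: 9.62
tool_pos: [0.5264, 0.059, 0.0572]
tcp_rot: [-3.141, 0.0, 1.601]
wrist_force: [-5.2, -0.7, 0.8]
width: 0.0469
grip_force: 20.0
```

```bash
python3 f.py;python3 -c "
from h import *;s=robot.state();print(s['tool_pos'],s['wrist_force'],s['clock'])"
```

```text
bar 410 [0.514  0.0507 0.0673] [0.538  0.0569 0.0729] [0.5262 0.0544 0.071 ]
keep 707 [0.5171 0.0653 0.0741] [0.5352 0.0775 0.0803] [0.5263 0.0723 0.0786]
half 3192 [0.514  0.0372 0.0563] [0.538  0.1798 0.064 ]
lever [0.514  0.1035 0.085 ] [0.538  0.1574 0.211 ]
[0.52635472 0.05902325 0.05730238] [-4.90044589  0.93902208  1.18257961] 9.675
```

>>> drive_tool(increments="0.02 0 0 0 0 0;0.02 0 0 0 0 0;0.02 0 0 0 0 0;0.02 0 0 0 0 0;0.02 0 0 0 0 0;0.01 0 0 0 0 0;0 0 0 0 0 0;0 0 0 0 0 0")

```text
clock: 10.68
tool_pos: [0.5261, 0.0694, 0.0574]
tcp_rot: [-3.141, 0.001, 1.601]
wrist_force: [-5.3, -3.8, 1.1]
width: 0.0468
grip_force: 20.0
```

```bash
python3 f.py;python3 -c "
from h import *;s=robot.state();print(s['tool_pos'],s['wrist_force'],s['clock'])"
```

```text
bar 42 [0.5143 0.06   0.0697] [0.5378 0.0639 0.0722] [0.5166 0.0622 0.0713]
keep 697 [0.5173 0.0651 0.0741] [0.5352 0.0774 0.0806] [0.5263 0.0723 0.0786]
half 4995 [0.514  0.0369 0.056 ] [0.538  0.1902 0.064 ]
lever [0.514  0.0952 0.086 ] [0.538  0.1659 0.2112]
[0.52608781 0.0693373  0.05743898] [-6.28575955 -4.00232522  0.79494071] 10.725
```

>>> drive_tool(increments="0.01 0 0 0 0 0;0.01 0 0 0 0 0;0.005 0 0 0 0 0;0 0 0 0 0 0")

```text
clock: 11.22
tool_pos: [0.526, 0.0719, 0.0574]
tcp_rot: [-3.141, 0.001, 1.601]
wrist_force: [-5.7, -4.6, 1.1]
width: 0.0472
grip_force: 20.0
```

>>> drive_tool(increments="0.005 0 0 0 0 0;0.005 0 0 0 0 0;0 0 0 0 0 0")

```text
clock: 11.6
tool_pos: [0.526, 0.0729, 0.0574]
tcp_rot: [-3.141, 0.001, 1.601]
wrist_force: [-5.5, -4.0, 0.8]
width: 0.0478
grip_force: 20.0
```

>>> drive_tool(increments="0.005 0 0 0 0 0;0 0 0 0 0 0")

```text
clock: 11.85
tool_pos: [0.526, 0.0734, 0.0575]
tcp_rot: [-3.141, 0.001, 1.601]
wrist_force: [-4.8, -3.4, 0.7]
width: 0.0473
grip_force: 20.0
```

>>> drive_tool(increments="0.005 0 0 0 0 0;0 0 0 0 0 0")

```text
clock: 12.1
tool_pos: [0.5259, 0.0739, 0.0575]
tcp_rot: [-3.141, 0.001, 1.601]
wrist_force: [-5.6, -3.9, 0.4]
width: 0.047
grip_force: 20.0
```

>>> drive_tool(increments="0.005 0 0 0 0 0;0 0 0 0 0 0")

```text
clock: 12.35
tool_pos: [0.5259, 0.0744, 0.0574]
tcp_rot: [-3.141, 0.001, 1.601]
wrist_force: [-4.8, -3.8, 1.5]
width: 0.0472
grip_force: 20.0
```

>>> drive_tool(increments="0.005 0 0 0 0 0;0 0 0 0 0 0")

```text
clock: 12.6
tool_pos: [0.5259, 0.0749, 0.0575]
tcp_rot: [-3.141, 0.001, 1.601]
wrist_force: [-6.3, -3.4, 0.8]
width: 0.0471
grip_force: 20.0
```

```bash
python3 f.py;python3 c.py 3 1
```

```text
wrist cell 0.79 [257.  164.6] [0.5242 0.1237 0.0605]
wrist lever_pivot 0.96 [258.2  85. ] [0.5239 0.1635 0.0946]
wrist slot_mid 0.78 [260.1 239.9] [0.5274 0.0774 0.0618]
wrist loop_bar 0.37 [421.1 149.1] [0.6229 0.1331 0.0461]
wrist handle_end 0.91 [258.8 121.1] [0.5246 0.1522 0.1411]
{'clock': 13.0, 'joint_positions': array([ 0.0124,  0.4843,  1.8318, -0.0019,  0.8262, -0.0169]), 'joint_velocities': array([ 0.001 ,  0.0005, -0.0007,  0.0007,  0.0001,  0.0003]), 'joint_efforts': array([  1.3374, -50.2522, -21.2385,   0.8436,  -2.0567,   0.0253]), 'tool_pos': array([0.5259, 0.0749, 0.0575]), 'tcp_rot': array([-3.1408,  0.0014,  1.6013]), 'wrist_force': array([-6.1156, -3.5363,  0.6638]), 'torque': array([-0.4484,  0.9911,  0.0678]), 'grip_force': 20.001279339194298, 'width': 0.047110532709907796}Traceback (most recent call last):
  File "f.py", line 7, in <module>
    b=P[C&(P[:,1]<.064)&(P[:,1]>.03)&(P[:,2]>.063)];print('bar',len(b),b.min(0),b.max(0),np.median(b,0))
                                                                       ~~~~~^^^
    return umr_minimum(a, axis, None, out, keepdims, initial, where)
ValueError: zero-size array to reduction operation minimum which has no identity
```

View pics/wrist3.png

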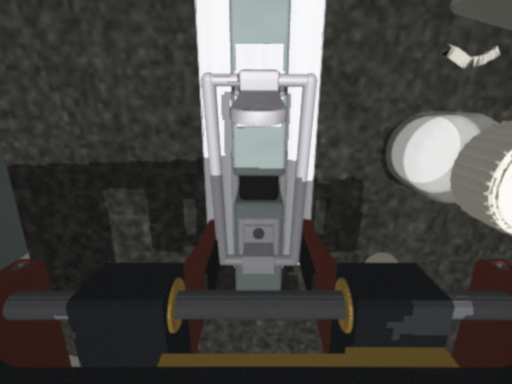

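>>> drive_tool(increments="0.005 0 0 0 0 0;0 0 0 0 0 0")

```text
clock: 13.25
tool_pos: [0.5259, 0.0751, 0.0575]
tcp_rot: [-3.141, 0.002, 1.601]
wrist_force: [-5.5, -4.1, 0.8]
width: 0.047
grip_force: 20.0
```

>>> drive_tool(increments="0.005 0 0 0 0 0;0 0 0 0 0 0")

```text
clock: 13.5
tool_pos: [0.5259, 0.0753, 0.0574]
tcp_rot: [-3.141, 0.002, 1.602]
wrist_force: [-6.3, -6.3, 0.6]
width: 0.047
grip_force: 20.0
```

>>> drive_tool(increments="0.004 0 0 0 0 0;0 0 0 0 0 0")

```text
clock: 13.75
tool_pos: [0.5259, 0.0753, 0.0574]
tcp_rot: [-3.141, 0.003, 1.602]
wrist_force: [-5.1, -7.6, 1.5]
width: 0.0476
grip_force: 20.0
```

>>> drive_tool(increments="0.004 0 0 0 0 0;0 0 0 0 0 0;0 0 0 0 0 0")

```text
clock: 14.12
tool_pos: [0.5259, 0.0755, 0.0574]
tcp_rot: [-3.141, 0.003, 1.602]
wrist_force: [-5.6, -9.4, 0.9]
width: 0.0474
grip_force: 20.0
```

>>> drive_tool(increments="0 0 0 0 0 0;0 0 0 0 0 0;0 0 0 0 0 0;0 0 0 0 0 0;0 0 0 0 0 0", hand=0)

```text
clock: 14.75
tool_pos: [0.5266, 0.0775, 0.0571]
tcp_rot: [3.141, 0.0, 1.601]
wrist_force: [0.7, 0.4, -0.1]
width: 0.0878
grip_force: 0.0
```

>>> drive_tool(increments="0 0 -0.3 0 0 0;0 0 -0.5 0 0 0;0 0 -0.5 0 0 0;0 0 0 0 0 0")

```text
clock: 15.25
tool_pos: [0.5294, 0.0776, 0.1911]
tcp_rot: [3.133, 0.0, 1.601]
wrist_force: [-0.4, 0.7, -0.5]
width: 0.088
grip_force: 0.0
```

```bash
python3 c.py 4 3 | grep -v cell; python3 e.py 4
cat > g.py <<'E'
from h import *
np.set_printoptions(precision=4,suppress=True)
ci=robot.camera_info('wrist');im2,d=robot.capture('wrist')
v,u=np.mgrid[0:300,210:310]
P=np.array([world(ci,(a,b),d[b,a]) for a,b in zip(u.ravel(),v.ravel())])
s=P[(abs(abs(P[:,0]-.5262)-.016)<.004)&(P[:,1]<.09)&(P[:,2]>.064)&(P[:,2]<.1)]
print('barends',len(s),s.min(0),s.max(0),np.median(s,0))
C=abs(P[:,0]-.526)<.007
k=P[C&(abs(P[:,2]-.079)<.005)&(P[:,1]<.1)&(P[:,1]>.05)];print('keep',len(k),k.min(0),k.max(0))
l=P[C&(P[:,2]>.09)&(P[:,1]>.09)];
for z in np.arange(.09,.15,.01):
    q=l[abs(l[:,2]-z)<.005]
    if len(q): print(z,q.min(0),q.max(0))
E
python3 g.py
```

```text
wrist lever_pivot 0.56 [252.7  97.7] [0.5229 0.1641 0.0936]
wrist slot_mid 0.65 [255.5 183. ] [0.5274 0.0778 0.0623]
wrist loop_bar 0.66 [253.8 191.9] [0.5259 0.0726 0.0774]
wrist handle_end 0.82 [257.4 110.2] [0.5272 0.1547 0.1404]
wrist loop 0.61 [253.2  96.2] [0.5233 0.1653 0.0945]
side lever_pivot 0.68 [245.6 208.6] [0.5209 0.1606 0.0754]
side slot_mid 0.6 [269.6 229.1] [0.5114 0.0658 0.0702]
side loop_bar 0.54 [271.7 225. ] [0.5181 0.0659 0.0783]
side handle_end 0.73 [247.4 187. ] [0.5229 0.153  0.139 ]
side loop 0.59 [246.3 202. ] [0.5223 0.1585 0.095 ]
top lever_pivot 0.83 [265.1 202.1] [0.5258 0.1732 0.0588]
top slot_mid 0.45 [309.4 202. ] [0.4628 0.136  0.6097]
top loop_bar 0.67 [308.  200.5] [0.4651 0.1366 0.6023]
top handle_end 0.7 [273.8 197.7] [0.5264 0.1557 0.1373]
top loop 0.72 [266.7 205.1] [0.5155 0.17   0.09  ]
tri lever_pivot [0.5244 0.1683 0.0699] [array([ 2. , -4.1]), array([-0.9,  0.1]), array([2.2, 0.1])]
tri slot_mid [0.5257 0.0747 0.0582] [array([-1.6,  1.6]), array([ 1.8, -0.1]), array([-2. ,  0.6])]
tri loop_bar [0.5268 0.0731 0.0712] [array([ 1. , -2.2]), 
[... 554 characters left out ...]
ot': array([3.1416, 0.0001, 1.6005]), 'wrist_force': array([ 0.0822, -0.2954,  0.4848]), 'torque': array([-0.0491,  0.0614, -0.0193]), 'grip_force': 0.0, 'width': 0.08780874482237065}
barends 154 [0.5064 0.0665 0.0676] [0.5461 0.09   0.0764] [0.5262 0.0716 0.072 ]
keep 153 [0.519  0.0664 0.074 ] [0.5324 0.0773 0.0803]
0.09 [0.5192 0.1621 0.0902] [0.5323 0.1706 0.095 ]
0.09999999999999999 [0.5193 0.1611 0.095 ] [0.5313 0.1696 0.104 ]
0.10999999999999999 [0.519  0.1594 0.1084] [0.532  0.1606 0.1148]
0.11999999999999998 [0.5194 0.1583 0.1151] [0.5317 0.1598 0.1241]
0.12999999999999998 [0.5195 0.1534 0.1261] [0.5321 0.1583 0.1347]
0.13999999999999996 [0.5191 0.1526 0.1352] [0.5314 0.1569 0.1422]
```

View pics/v4.png

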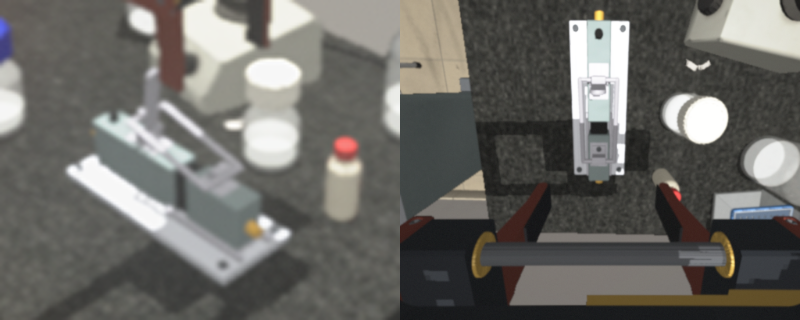

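>>> drive_tool(increments="0.2 0 0 0 0 0;0.3 0 0 0 0 0;0 0 0 0 0 0;0 0 0.2 0 0 0;0 0 0.2 0 0 0;0 0 0.09 0 0 0;0 0 0 0 0 0;0 0 0 0 0 0", hand=1)

```text
clock: 17.35
tool_pos: [0.5254, 0.1272, 0.1387]
tcp_rot: [3.141, 0.0, 1.6]
wrist_force: [-0.5, -0.3, -0.5]
width: 0.0112
grip_force: 0.0
```

>>> drive_tool(increments="0.05 0 0 0 0 0;0.05 0 0 0 0 0;0.04 0 0 0 0 0;0.04 0 0 0 0 0;0.04 0 0 0 0 0;0.03 0 0 0 0 0")

```text
clock: 18.1
tool_pos: [0.5244, 0.1515, 0.1385]
tcp_rot: [3.141, 0.002, 1.601]
wrist_force: [0.5, -7.3, 5.0]
width: 0.001
grip_force: 3.3
```

>>> drive_tool(increments="0.04 0 0 0 0 0;0.04 0 0.003 0 0 0;0.04 0 0.006 0 0 0;0.04 0 0.006 0 0 0")

```text
clock: 18.6
tool_pos: [0.524, 0.1671, 0.137]
tcp_rot: [3.141, 0.003, 1.601]
wrist_force: [0.5, -7.7, 3.8]
width: 0.0003
grip_force: 4.2
```

```bash
python3 c.py 5 3 | grep -v cell;python3 e.py 5
```

```text
wrist lever_pivot 0.87 [257.4 205.9] [0.5234 0.1735 0.0941]
wrist slot_mid 0.51 [365.2 219.4] [0.6284 0.1447 0.047 ]
wrist handle_end 0.9 [257.7 220.5] [0.5237 0.1818 0.1401]
wrist loop 0.6 [260.5 203. ] [0.5258 0.1751 0.0916]
side lever_pivot 0.87 [245.9 207.2] [0.5233 0.1622 0.0777]
side slot_mid 0.73 [268.5 229.2] [0.5186 0.077  0.0601]
side loop_bar 0.68 [266.7 227.4] [0.5115 0.0754 0.0697]
side handle_end 0.82 [240.3 184.6] [0.5155 0.1699 0.1414]
top slot_mid 0.84 [304.3 201.6] [0.5275 0.0825 0.0625]
top loop_bar 0.59 [307.7 200.6] [0.5279 0.0765 0.0796]
top handle_end 0.57 [182.4 221.8] [0.4738 0.354  0.1156]
tri lever_pivot [0.5245 0.1656 0.0751] [array([1.2, 0.8]), array([-0.5,  0.1])]
tri slot_mid [0.5727 0.1128 0.0298] [array([-62.6,  19.7]), array([ 5.9, -5.6]), array([-14.1, -17.2])]
tri handle_end [0.5105 0.247  0.1571] [array([ -24.3, -114.1]), array([-21.7, -16.1]), array([ 47.9, -18.2])]
tri loop_bar [0.5241 0.0788 0.0632] [array([ 3. , -0.6]), array([-1.8,  2.5])]
{'clock': 19.65, 'joint_positions': array([ 0.1851,  0.3919,  1.7247, -0.0025,  1.0246,  0.1562]), 'joint_velocities': array([-0.0008, -0.    ,  0.0001, -0.0005,  0.0009,  0.0006]), 'joint_efforts': array([  3.0385, -46.8698, -21.6271,   1.8631,  -0.303 ,  -0.0003]), 'tool_pos': array([0.524 , 0.1674, 0.1369]), 'tcp_rot': array([3.1409, 0.0021, 1.6011]), 'wrist_force': array([ 0.3   , -5.9826,  3.7306]), 'torque': array([-1.0537, -0.0272,  0.0133]), 'grip_force': 3.2731129619060084, 'width': 0.0005491935099667517}
```

View pics/v5.png

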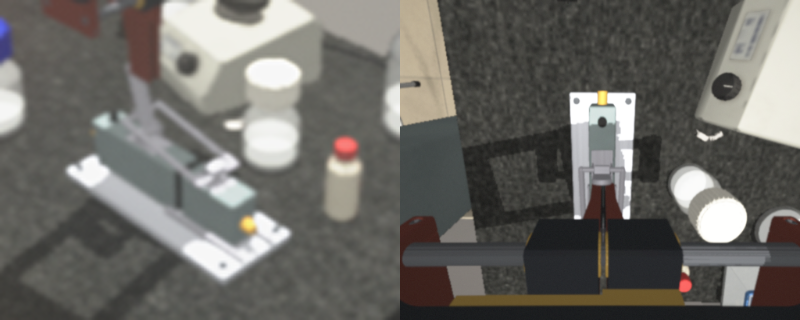

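>>> drive_tool(increments="0.04 0 0.01 0 0 0;0.04 0 0.014 0 0 0;0.04 0 0.016 0 0 0;0.04 0 0.02 0 0 0;0.035 0 0.022 0 0 0;0.035 0 0.026 0 0 0;0.035 0 0.028 0 0 0;0.035 0 0.03 0 0 0")

```text
clock: 20.65
tool_pos: [0.5232, 0.1973, 0.1201]
tcp_rot: [3.141, 0.002, 1.601]
wrist_force: [1.3, -6.6, 2.3]
width: 0.0004
grip_force: 3.0
```

>>> drive_tool(increments="0.03 0 0.03 0 0 0;0.026 0 0.035 0 0 0;0.024 0 0.038 0 0 0;0.022 0 0.04 0 0 0")

```text
clock: 21.15
tool_pos: [0.5226, 0.2086, 0.1056]
tcp_rot: [3.141, 0.0, 1.601]
wrist_force: [-0.0, -3.1, 1.0]
width: 0.0005
grip_force: 1.2
```

>>> drive_tool(increments="0.014 0 0.035 0 0 0;0.012 0 0.035 0 0 0;0.01 0 0.035 0 0 0;0.006 0 0.035 0 0 0")

```text
clock: 21.65
tool_pos: [0.5219, 0.213, 0.0913]
tcp_rot: [-3.141, -0.0, 1.601]
wrist_force: [0.5, -0.5, -0.0]
width: 0.0004
grip_force: 0.0
```

>>> drive_tool(increments="0 0 0.03 0 0 0;0 0 0.03 0 0 0;0 0 0.02 0 0 0;0 0 0.01 0 0 0;0 0 0 0 0 0")

```text
clock: 22.28
tool_pos: [0.5222, 0.2128, 0.0841]
tcp_rot: [3.141, 0.0, 1.601]
wrist_force: [-4.2, -1.3, 14.8]
width: 0.0002
grip_force: 7.2
```

>>> drive_tool(increments="0 0 -0.1 0 0 0;0 0 -0.4 0 0 0;0 0 -0.5 0 0 0;-0.5 0 -0.2 0 0 0;-0.5 0 0 0 0 0;-0.3 0 0 0 0 0;0 0 0 0 0 0;0 0 0 0 0 0")

```text
clock: 23.28
tool_pos: [0.5262, 0.0833, 0.2027]
tcp_rot: [3.142, -0.0, 1.6]
wrist_force: [0.9, 0.3, -0.3]
width: 0.0007
grip_force: 0.0
```

```bash
python3 c.py 6 3 | grep -v cell;python3 e.py 6; python3 g.py
python3 - <<'E'
from h import *
ci=robot.camera_info('wrist');im,d=robot.capture('wrist')
P=np.array([world(ci,(a,b),d[b,a]) for b in range(0,300) for a in range(210,310)])
for y in np.arange(.16,.245,.01):
    q=P[(abs(P[:,0]-.5235)<.005)&(abs(P[:,1]-y)<.005)]
    if len(q): print(round(y,3),np.median(q[:,2]),q[:,2].max())
E
```

```text
wrist lever_pivot 0.81 [256.3 101.6] [0.5218 0.167  0.0748]
wrist slot_mid 0.56 [256.9 173.5] [0.5249 0.1644 0.3566]
wrist loop_bar 0.81 [258.8 181.6] [0.5265 0.0865 0.0783]
wrist handle_end 0.59 [259.3  29.6] [0.5229 0.2293 0.076 ]
wrist loop 0.72 [259.1  84.9] [0.5241 0.1824 0.0759]
side lever_pivot 0.62 [245.2 208.3] [0.5199 0.1608 0.0767]
side slot_mid 0.58 [265.7 225.4] [0.5129 0.0802 0.0721]
side loop_bar 0.56 [265.4 220.8] [0.5161 0.0846 0.0811]
side handle_end 0.71 [230.3 197. ] [0.5256 0.2267 0.0769]
side loop 0.63 [242.4 210. ] [0.5123 0.1626 0.0744]
top lever_pivot 0.72 [289.6 206.4] [0.5165 0.1162 0.0574]
top slot_mid 0.66 [306.3 201.6] [0.4613 0.1408 0.625 ]
top loop_bar 0.52 [301.4 198.6] [0.47   0.1409 0.5784]
top handle_end 0.6 [241.5 202.9] [0.5214 0.2272 0.0757]
tri lever_pivot [0.5146 0.1443 0.0901] [array([-8.3, 24.7]), array([ 2.6, -1. ]), array([-11.5,  -0.8])]
tri slot_mid [0.5242 0.0861 0.0632] [array([-0.2,  4.7]), array([ 1.9, -0. ]), array([-3.5,  1.4])]
tri loop_bar [0.5274 0.0895 0.0753] [array([ 0.9, -3.5]), array([ 2.1, -0.8]), array([0.4, 2.4])]
tri ha
[... 510 characters left out ...]
.0001,  1.6005]), 'wrist_force': array([ 0.2315, -0.1209, -0.0857]), 'torque': array([-0.0484,  0.0629, -0.0231]), 'grip_force': 0.0, 'width': 0.00029062329823211023}
barends 89 [0.5062 0.0804 0.0692] [0.5461 0.0896 0.0735] [0.5387 0.0842 0.0716]
keep 146 [0.5192 0.0785 0.0742] [0.533  0.0894 0.0801]
0.16 0.3564928305274415 0.3564928305274415
0.17 0.07599477741279041 0.07775588541099265
0.18 0.07580536124418913 0.07773888537800032
0.19 0.07568172539129908 0.07759710584343271
0.2 0.0756906814279402 0.07748924198650449
0.21 0.0757311480551336 0.07714054589979355
0.22 0.0756937699939628 0.07786638007698954
0.23 0.07579192084411689 0.0776849300190176
0.24 0.03806213597185961 0.039398771965145754
```

View pics/v6.png

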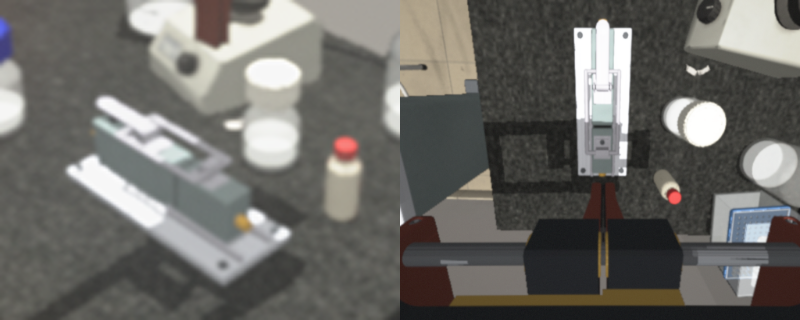

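The lever lies flat, with its face at z 0.076 along its full length. The bar sits under the lip and the half is drawn in about 12.5 mm. The arm is clear.

```bash
python3 -c "
from plant import robot
print(robot.hand_in())"
```

```text
the job is handed in; nothing more can be done
None
```

I closed the latch and handed the job in at about 24 s on the robot's clock; the judge returned no verdict. The loop is hooked under the keeper lip, the lever lies flat, the half is drawn in about 12.5 mm and the arm is clear.

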